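# Jack up the tilting bench instrument and hold it

## Task

I need to get at the front feet of the hinged bench instrument. Carry the little jack over, stand it on the narrow wooden beam with its saddle under the middle of the round lift pad on the instrument's front lug, and let go of it; then press the jack's pump handle fully down so that the saddle lifts the front of the instrument, and finish while still holding the handle down. Do not lift or push the instrument with the arm, do not tip the jack over, and leave the other things on the bench where they are.

Things in the scene. Friction and masses are not known exactly. Their poses are not given: they have to be found in the camera images.
- mount: Fixed mount of the hinged grey instrument. Origin on the bench straight below the lift point; +x points level from there to the instrument's rear (bring the jack in from -x), z up. Black front panel 180 mm wide at x=+36 mm, top 116 mm up; rear pins at x=+145 mm, 88 mm up. A steel lug 26 mm wide juts from the front, 92 to 102 mm up, out to x=-15 mm; a cone on top marks the lift point.
- lift_point (a point): Centre of the underside of the round rubber lift pad (24 mm across, 8 mm below the lug), 84 mm above the bench at the start; moves with the instrument. About 4 to 8 N lift it.
- chassis (a joint): Tilt of the instrument about its rear pins: 0 resting on its front feet, grows as the front is raised, about 0.11 when the jack is pressed fully down.
- beam: Fixed wooden beam lying in front of the instrument, under the lift pad, parallel to the mount's x: 240 mm long, 64 mm wide, top 24 mm above the bench. Origin at bench level on its centre line, near the lift point (up to 4 mm to its side); it runs from x = -210 mm to +30 mm from its origin.
- jack: Loose bench jack, 0.8 kg. Origin under the middle of its mast, at its underside; +x points to the saddle, z up. Steel base 210 mm long (x -120 to +90 mm), 50 wide, 10 thick. Upright aluminium mast at the origin, 34 mm along x, 28 along y, top at 105 mm: grip it across y. Saddle housing 36 mm across at x=+70 mm; handle towards -x.
- jack_grip (a point): Point to grip on the jack's mast: on the mast's axis, 85 mm above the underside of the base (20 mm below the mast's top). Same axes as the jack.
- saddle_top (a point): Centre of the top of the round steel saddle (34 mm across), at x = +70 mm, y = 0 of the jack, 48 mm above the base's underside when down: 12 mm below the lift pad when the jack stands on the beam. Rises straight up 56 mm per radian of the handle, 28 mm in all.
- pump_handle (a joint): Angle of the pump handle: 0 raised (slopes up at 0.5 rad, pointing to the jack's -x), 0.5 fully down (level). A spring returns it; pressing at the rubber pad takes about 2 N at the top, up to about 10 N fully down with the instrument's weight.
- handle_pad (a point): Centre of the upper face of the rubber pad (30 x 32 mm) at the handle's end. The handle turns about a pin along the jack's y at x=-28 mm, 55 mm above the jack's underside; the pad's centre is 85 mm from the pin, 5 mm above the handle's centre line. It goes down about 40 mm and ends at x=-113 mm, 60 mm above the underside.
- tin: Bystander: small round tin, 41 mm across, 18 mm high; origin under its centre.
- screwdriver: Bystander: small screwdriver lying flat, 151 mm long; origin under its middle.
- reel: Bystander: reel of solder wire, 56 mm across, 58 mm high; origin under its centre.
- cutters: Bystander: side cutters lying flat, 126 mm long; origin under the middle.
- bottle: Bystander: wash bottle with bent spout, 199 mm high; origin under its centre.
- spare_board: Bystander: loose circuit board lying flat, 140 x 100 mm; origin under its centre.

How it is judged:
By the outcome, as a careful person would: the job done as asked, in the order asked, and still so for the second after the job is handed in, while the arm keeps its last pose, push and grip.
It also fails if it takes over 51 s, if anything falls off the work surface, if the arm or the gripper's body presses on something with over 40 N, if the wrist force passes 120 N, or if a joint passes its speed limit or range.

## Robot

A 6-joint arm with a two-finger parallel gripper is mounted at the origin on a cart in front of the work surface, level with it; the furniture and walls round the work are solid. World frame = base frame: x ahead of the robot, y to its left, z up, the work surface at z = 0. Lengths are in m, angles in rad, forces in N, time in s.
With the tool pointing down it reaches from about 0.3 to 1 m from the base axis. Payload 5.1 kg.
Tool frame: the origin (TCP) lies midway between the tips of the shut fingers; the grasp point (between the pads) lies 19 mm behind it (robot.pinch_z is the z of the grasp point in the tool frame, in m); z points along the fingers, y is the line along which they close (so a half turn about z gives the same grasp; the last joint's range is limited). The gripper opens to 95 mm and grips with 3 to 60 N. Pads are 20 mm wide; open, the fingers measure 119 mm over their backs; the gripper's body (75 mm by 180 mm) begins 59 mm behind the grasp point.
Start: joints at [-1.267, 0.124, 1.65, -0, 1.367, -0.083], TCP at [0.245, -0.602, 0.215] pointing down, gripper open.
Joint ranges: [-2.61, 2.61], [-1.02, 2.33], [0.03, 2.71], [-1.35, 4.49], [0.32, 2.68], [-2.91, 2.91]. Speed limits (rad/s): [2.57, 2.57, 3.14, 3.14, 3.14, 3.14].

## Interface

Orientations are given as a 3x3 rotation matrix whose columns are the frame's x, y, z axes.
In Python, from cell import robot, vision, finish_job gives the robot as it stands.
- The arm moves only by the tool apply_moves, never from a script. Its argument "steps" is one flat list of numbers, 7 for each row, row after row: the shift along the tool's x, y, z in m, then the turn, a rotation vector about the tool's x, y, z in degrees, then the closure in counts, from 0 (fully open) to 255 (shut). A call has 1 to 12 rows; each row shifts and turns the commanded pose from where the row before left it, along the tool's axes as they then stand; what a row does not reach is not made up. A row lasts 1/8 s, in which the tool goes at most 62.5 mm and 10.7 degrees, less where a joint would pass 70% of its speed; a pose out of reach is approached as far as the arm can. A call is refused whole if a number of a shift passes 0.0625 or a number of a turn 10.7, either way. A call with a gripper value outside its range is refused whole. The fingers move at their own pace and stop on an object; "grip_force" is the grip in N (left out, the last holds). Time passes only in rows, so rows that do not move let the fingers close. It gives the time, the measured TCP pose, the force, the opening and the grip force at its end, in the units of the state.
- robot.observe(): the state, without advancing time (a new reading comes with each control period).
- vision.capture(name): name is "scene" or "top"; returns the picture (400x640x3 uint8, red, green, blue); there is no depth.
- vision.get_calibration(name): a dict with "mtx" (3x3 intrinsics, pixels), "extrinsics" (4x4, takes a point from camera to world coordinates). Camera axes: x right, y down, z forward; pixel columns grow to the right and rows downward; lengths in m; the calibration is good to about 2 mm. A picture is of the moment at which its call begins. get_calibration takes no time and is no camera call.
- finish_job(): hands the job in; it is judged then, once.
The state is a dict: "time": time; "joints": joint angles; "qvel": joint speeds; "joint_efforts": joint torques, N m; "ee_pos": TCP position; "orientation": TCP orientation; "wrist_force": force on the tool from outside, world axes, zero at the start; "wrist_torque": the same for the moment, N m; "gripper_width": opening from 0.0 (shut) to 1.0 (fully open); "gripper_force": force on a finger pad.
Only numpy, scipy, OpenCV 4.12 (cv2) and the standard library are available. Lean on these libraries where they do the work, as an engineer would, in place of code of your own. Each camera call takes 0.05 s, during which the arm holds its last target. There are 200 camera calls.

## Working session

There is one attempt and no reset: what is moved stays moved. The work goes in short steps, Python scripts to look and compute and a tool call to move; the robot and the scene stay as the last step left them, time stands still between calls to the robot, and variables do not carry over. Pictures are saved under pics/ and viewed, at most 10 in all, crops included, and the job is handed in when it is done.

Besides the shell and the picture viewer there is one more tool, called after ">>>" as name(argument=value, ...) on one line, values as JSON. apply_moves: Moves the arm, as the interface text tells. Its arguments: {"type":"object","properties":{"steps":{"type":"array","items":{"type":"number"}},"grip_force":{"type":"number"}},"required":["steps"]}

```bash
mkdir -p pics; ls; python3 - <<'E'
from cell import robot, vision
import cv2, numpy as np
np.set_printoptions(precision=4,suppress=True)
for n in("scene","top"):
    im=vision.capture(n); cv2.imwrite(f"pics/{n}0.png",im[:,:,::-1]); c=vision.get_calibration(n); print(n,c["mtx"],c["extrinsics"])
print(robot.observe(), robot.pinch_z)
E
```

```text
pics
scene [[454.758    0.     314.7722]
 [  0.     454.758  200.5763]
 [  0.       0.       1.    ]] [[-0.7417 -0.441   0.5053 -0.2089]
 [-0.6707  0.4868 -0.5596  0.8942]
 [ 0.0009 -0.754  -0.6569  1.0174]
 [ 0.      0.      0.      1.    ]]
top [[402.9376   0.     319.5064]
 [  0.     402.9376 201.7027]
 [  0.       0.       1.    ]] [[-0.0524 -0.9754  0.2143  0.2077]
 [-0.9986  0.0509 -0.0126  0.1012]
 [ 0.0014 -0.2146 -0.9767  1.5545]
 [ 0.      0.      0.      1.    ]]
{'time': 0.1, 'joints': array([-1.2666,  0.1244,  1.6515, -0.    ,  1.3675, -0.0826]), 'qvel': array([ 0.0008, -0.0017, -0.0036, -0.0027,  0.0004, -0.0009]), 'joint_efforts': array([ -0.0001, -41.8884, -36.1096,   0.0776,   0.0462,  -0.0001]), 'ee_pos': array([ 0.245 , -0.6014,  0.2136]), 'orientation': array([[ 0.9261,  0.3772, -0.0005],
       [ 0.3772, -0.9261,  0.0017],
       [ 0.0001, -0.0018, -1.    ]]), 'wrist_force': array([ 0.6087,  0.0349, -0.4489]), 'wrist_torque': array([-0.0024,  0.0309, -0.0045]), 'gripper_force': 0.0, 'gripper_width': 0.9982811834486218} -0.0188
```

View pics/scene0.png

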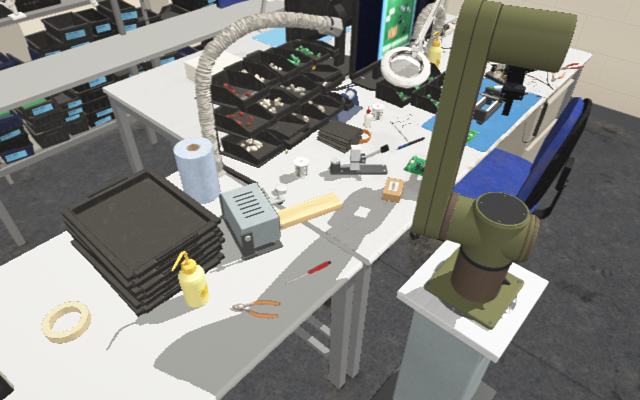

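View pics/top0.png

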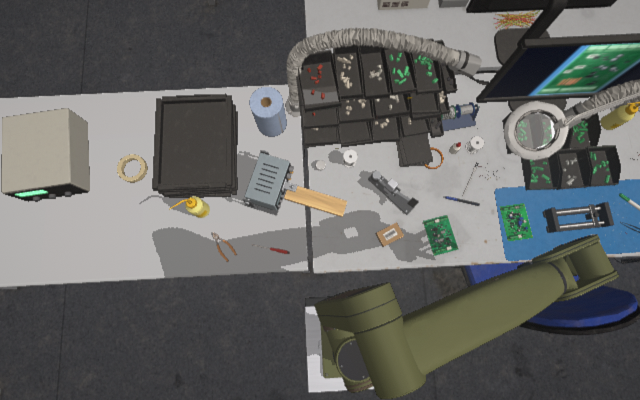

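The scene view shows the jack near (358,165), with the instrument near (250,215) and the beam near (310,210). The top view shows the same things near (393,190), (270,180) and (315,200). I'll enlarge both.

```bash
cat > h.py <<'E'
import cv2, numpy as np
def crop(src,x0,y0,w,h,s):
    im=cv2.imread(src)[y0:y0+h,x0:x0+w]
    im=cv2.resize(im,None,fx=s,fy=s,interpolation=cv2.INTER_CUBIC)
    for x in range(-(-x0//10)*10,x0+w,10):
        X=int((x-x0+.5)*s); cv2.line(im,(X,0),(X,6),(0,0,255),1); cv2.putText(im,str(x),(X-10,16),0,.35,(0,0,255),1)
    for y in range(-(-y0//10)*10,y0+h,10):
        Y=int((y-y0+.5)*s); cv2.line(im,(0,Y),(6,Y),(0,0,255),1); cv2.putText(im,str(y),(8,Y+4),0,.35,(0,0,255),1)
    return im
E
python3 - <<'E'
from h import *
s,t="pics/scene0.png","pics/top0.png"
cv2.imwrite("pics/a.png",np.vstack([crop(s,322,138,80,30+10,10)[:300*2],])) if 0 else None
cv2.imwrite("pics/jack.png",np.hstack([crop(s,324,138,66,50,6),crop(t,362,160,66,50,6)]) if 0 else np.hstack([cv2.copyMakeBorder(crop(s,326,138,66,45,6),0,90,0,0,0),crop(t,362,162,66,60,6)]))
cv2.imwrite("pics/inst.png",np.hstack([crop(s,218,175,80,100,5),crop(t,240,145,80,100,5)]))
E
```

```text
(no output)
```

View pics/jack.png

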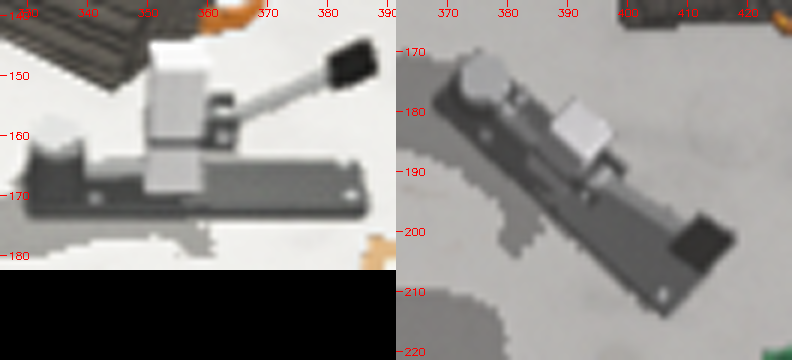

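View pics/inst.png

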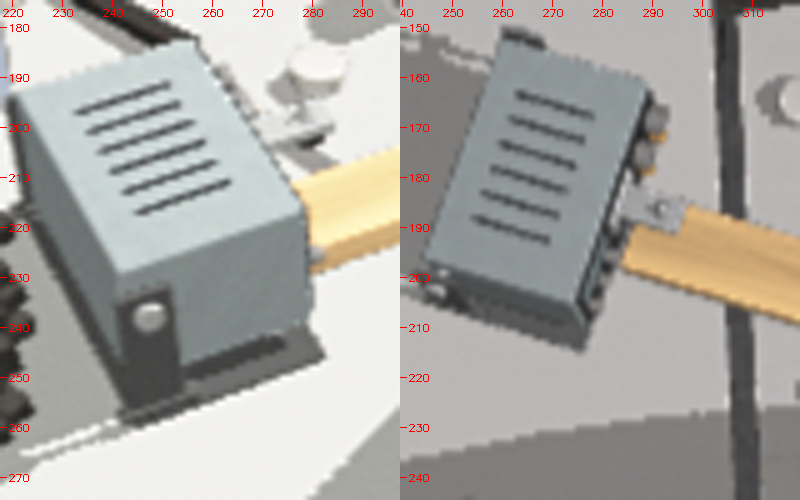

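Readings so far: the mast top is at scene (355.2,146.5) and top (392.5,183.2). The saddle is at (335,160) and (376.2,174.5), and the cone on the lug is at about (277.5,196.5) and (291.5,186.1). The chassis top corners are clear in both views, so I'll triangulate these and look at the beam end.

```bash
cat >> h.py <<'E'
from cell import robot, vision
from scipy.optimize import least_squares
np.set_printoptions(precision=4,suppress=True)
CAL={n:vision.get_calibration(n) for n in("scene","top")}
def P(n):
    c=CAL[n]; return c["mtx"]@np.linalg.inv(c["extrinsics"])[:3]
def proj(n,X):
    p=np.atleast_2d(X)@P(n)[:,:3].T+P(n)[:,3]; return p[:,:2]/p[:,2:]
def tri(s,t):
    X=cv2.triangulatePoints(P("scene"),P("top"),np.array(s,float),np.array(t,float)); X=(X[:3]/X[3]).ravel()
    return X, proj("scene",X)[0]-s
def onz(n,p,z):
    c=CAL[n]; d=c["extrinsics"][:3,:3]@np.linalg.inv(c["mtx"])@[*p,1]; o=c["extrinsics"][:3,3]; return o+d*(z-o[2])/d[2]
E
python3 - <<'E'
from h import *
S=lambda u,v:(218+u/5-.5,175+v/5-.5)
T=lambda u,v:(240+(u-400)/5-.5,145+v/5-.5)
print("mast",tri((355.2,146.5),(392.5,183.2)))
print("saddle",tri((335,160),(376.2,174.5)))
for n,a,b in(("FL",S(305,215),T(573,305)),("FR",S(195,42),T(650,85)),("RL",S(118,275),T(425,262)),("RR",S(15,98),T(508,40)),("pin",S(150,317),T(437,290))): print(n,tri(a,b))
cone=T(660,208); print("cone top@.105",onz("top",cone,.105), proj("scene",onz("top",cone,.105)))
t="pics/top0.png"
cv2.imwrite("pics/beam.png",np.hstack([crop(t,280,172,72,50,7),crop("pics/scene0.png",270,188,40,50,7)]))
E
```

```text
mast (array([ 0.5808, -0.1922,  0.1074]), array([-0.1276, -0.0268]))
saddle (array([ 0.6328, -0.1446,  0.0493]), array([-0.392, -0.088]))
FL (array([0.5177, 0.2486, 0.1106]), array([-0.358 , -0.0907]))
FR (array([0.6817, 0.1856, 0.1138]), array([-0.4746, -0.1307]))
RL (array([0.5559, 0.3565, 0.1149]), array([0.0262, 0.0072]))
RR (array([0.7264, 0.293 , 0.1087]), array([0.0686, 0.0202]))
pin (array([0.5393, 0.3517, 0.0893]), array([-0.2758, -0.0744]))
cone top@.105 [0.5903 0.1833 0.105 ] [[276.8711 197.1562]]
```

View pics/beam.png

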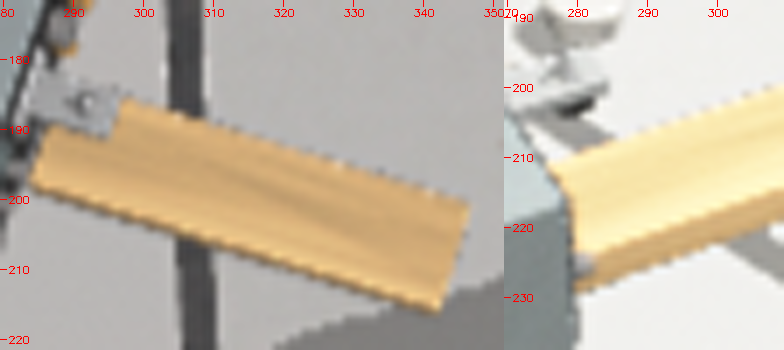

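Triangulated heights agree with the text: mast 107 mm, saddle 49, chassis top about 112, pin 89. The crop shows the beam's end corners at top (346.6,200.8) and (342.5,216.1), its upper edge emerging at (297.4,185.4), and the cone at (291.5,186) in top and (277.5,196.8) in scene. Next I'll fit both poses.

```bash
python3 - <<'E'
from h import *
R=lambda a:np.array([[np.cos(a),-np.sin(a),0],[np.sin(a),np.cos(a),0],[0,0,1]])
print("cone",tri((277.5,196.8),(291.5,186)))
a=onz("top",(297.4,185.4),.024);b=onz("top",(346.6,200.8),.024);c=onz("top",(342.5,216.1),.024);c0=onz("top",(342.5,216.1),.0);d=onz("top",(283.8,197.9),.012)
cm=onz("top",(342.5,216.1),.012)
print("beam upper yaw",np.degrees(np.arctan2(*(a-b)[1::-1])),"lower",np.degrees(np.arctan2(*(d-cm)[1::-1])),"end perp",np.degrees(np.arctan2(*(b-c)[1::-1]))+90, np.linalg.norm(b-c),np.linalg.norm(b-c0)); print("beam end",b,c,c0)
# jack: model pts (jack frame) -> scene / top pixels
J=lambda u,v:(326+u/6-.5,138+v/6-.5); K=lambda u,v:(362+(u-396)/6-.5,162+v/6-.5)
cp=85*np.cos(.5)+0; h=[-28-85*np.cos(.5)+5*np.sin(.5)*0,0,55+85*np.sin(.5)]
obs=[("scene",(0,0,105),J(178,54)),("top",(0,0,105),K(582,129)),("top",(70,0,48),K(484,78)),("scene",(70,0,48),J(57,134)),
("top",(-120,-25,10),K(665,318)) ,("scene",(-120,25,0),J(367,216)),("scene",(90,25,0),J(28,217)),("top",(90,25,5),K(0,0))][:-1]
def f(p,full=False):
    r=[]
    for n,m,px in obs: r.append(proj(n,R(p[2])@(np.array(m)/1000)+[p[0],p[1],0])[0]-px)
    return np.array(r) if full else np.ravel(r)
for y in(.7,-2.4):
    s=least_squares(f,[.58,-.19,y],loss="soft_l1"); print(s.x,np.degrees(s.x[2]),s.cost); print(f(s.x,True).round(2).tolist())
E
```

```text
cone (array([0.5893, 0.1826, 0.1068]), array([-0.2624, -0.0675]))
beam upper yaw 69.15882464584739 lower 69.464097932607 end perp 71.5650741097994 0.06274696172552957 0.06290258383151313
beam end [ 0.5415 -0.0239  0.024 ] [ 0.482  -0.0041  0.024 ] [ 0.4863 -0.0058  0.    ]
[ 0.5767 -0.189   0.5986] 34.29852108655969 15.378645757382781
[[0.21, 1.35], [-0.78, 1.6], [1.5, -0.01], [0.12, -0.43], [5.59, -3.78], [-0.24, 5.03], [-1.59, -0.03]]
[ 0.5767 -0.189   0.5986] 34.29857124758442 15.37864575750905
[[0.21, 1.35], [-0.78, 1.6], [1.5, -0.01], [0.12, -0.43], [5.59, -3.78], [-0.24, 5.03], [-1.59, -0.03]]
```

```bash
python3 - <<'E'
from h import *
R=lambda a:np.array([[np.cos(a),-np.sin(a),0],[np.sin(a),np.cos(a),0],[0,0,1]])
J=lambda u,v:(326+u/6-.5,138+v/6-.5); K=lambda u,v:(362+(u-396)/6-.5,162+v/6-.5)
obs=[("scene",(0,0,105),J(178,54)),("top",(0,0,105),K(582,129)),("top",(70,0,48),K(484,78)),("scene",(70,0,48),J(57,134)),
("top",(-120,25,10),K(665,318)) ,("scene",(-120,25,0),J(367,216)),("scene",(90,25,0),J(28,217))]
def f(p,full=False):
    r=[proj(n,R(p[2])@(np.array(m)/1000)+[p[0],p[1],0])[0]-px for n,m,px in obs]
    return np.array(r) if full else np.ravel(r)
s=least_squares(f,[.58,-.19,.7],loss="soft_l1"); print(s.x,np.degrees(s.x[2]),s.cost); print(f(s.x,True).round(2).tolist())
# mount: yaw 69.3
def g(p,full=False):
    S=lambda u,v:(218+u/5-.5,175+v/5-.5);T=lambda u,v:(240+(u-400)/5-.5,145+v/5-.5)
    o=[("top",(0,0,106),(291.5,186)),("scene",(0,0,106),(277.5,196.8)),("top",(36,88,114),T(573,305)),("top",(36,-88,114),T(650,85)),("scene",(36,88,114),S(305,215)),("scene",(36,-88,114),S(195,42))]
    r=[proj(n,R(p[2])@(np.array(m)/1000)+[p[0],p[1],0])[0]-px for n,m,px in o]
    return np.array(r) if full else np.r_[np.ravel(r),(p[2]-np.radians(69.3))*60]
m=least_squares(g,[.59,.183,1.2],loss="soft_l1"); print(m.x,np.degrees(m.x[2])); print(g(m.x,True).round(2).tolist())
M=m.x; u=np.array([np.cos(M[2]),np.sin(M[2])]); 
for q in((.5415,-.0239),(.482,-.0041),(.4863,-.0058)):
    d=np.array(q)-M[:2]; print("beam end in mount",d@u, d@[-u[1],u[0]])
E
```

```text
[ 0.5825 -0.194   0.7445] 42.65842196089964 1.7829269036777151
[[-0.21, 0.13], [0.4, 0.02], [0.74, 0.16], [-0.31, -0.0], [0.75, 0.09], [-0.02, 0.81], [-1.06, 0.94]]
[0.5873 0.1834 1.2091] 69.27709613129714
[[0.01, 0.82], [0.04, 0.54], [0.24, 0.1], [0.24, 0.24], [-0.32, -1.02], [-0.68, -0.22]]
beam end in mount -0.21004351431144952 -0.030525666086800383
beam end in mount -0.21257852279863032 0.032131047296283494
beam end in mount -0.21264698765603895 0.027507702991205158
```

Both fits are good to about 1 px. The jack is at (0.582,-0.193) with yaw 42.6°, and the mount is at (0.588,0.183) with yaw 69.3°. The beam end is at mount x = -0.211, which agrees with the text. I'll turn the tool and move above the mast.

>>> apply_moves(steps=[0,0,0,0,0,-10.2,0,0,0,0,0,0,-10.2,0,0.0524,-0.0072,0,0,0,0,0,0.0524,-0.0072,0,0,0,0,0,0.0524,-0.0072,0,0,0,0,0,0.0524,-0.0072,0,0,0,0,0,0.0524,-0.0072,0,0,0,0,0,0.0524,-0.0072,0,0,0,0,0,0.0524,-0.0072,0,0,0,0,0,0.0524,-0.0072,0,0,0,0,0,0.0524,-0.0072,0,0,0,0,0,0.0524,-0.0072,0,0,0,0,0])

```text
time: 1.6
ee_pos: [0.5831, -0.1929, 0.2141]
orientation: [[0.737, 0.676, -0.001], [0.676, -0.737, 0.0], [-0.0, -0.001, -1.0]]
wrist_force: [0.4, -1.1, -0.4]
gripper_width: 1.0
gripper_force: 0.0
```

```bash
cat >> h.py <<'E'
def delta(target,yaw_deg):
    o=robot.observe(); Rm=o["orientation"]
    print("t",o["time"],"pos",o["ee_pos"],"yaw",np.degrees(np.arctan2(Rm[1,0],Rm[0,0])),"z",Rm[:,2],"F",o["wrist_force"],"w",o["gripper_width"],"j",o["joints"])
    y=np.radians(yaw_deg); T=np.array([[np.cos(y),np.sin(y),0],[np.sin(y),-np.cos(y),0],[0,0,-1]])
    print("shift now",Rm.T@(np.array(target)-o["ee_pos"]),"shift at target yaw",T.T@(np.array(target)-o["ee_pos"]),"rotvec",np.degrees(cv2.Rodrigues(Rm.T@T)[0].ravel()))
E
python3 - <<'E'
from h import *
delta([.5822,-.1935,.066],42.6)
E
```

```text
t 1.6 pos [ 0.5831 -0.1929  0.2141] yaw 42.56332624282126 z [-0.0007  0.0002 -1.    ] F [ 0.3561 -1.0661 -0.4026] w 1.0001721308690672 j [-0.4069  0.0466  1.7334 -0.0001  1.3623  0.4211]
shift now [-0.001  -0.0001  0.1481] shift at target yaw [-0.001  -0.0002  0.1481] rotvec [-0.0328  0.0208 -0.0367]
```

>>> apply_moves(steps=[-0.001,0,0.04,0,0,0,0,0,0,0.04,0,0,0,0,0,0,0.03,0,0,0,0,0,0,0.02,0,0,0,0,0,0,0.018,0,0,0,0,0,0,0,0,0,0,0,0,0,0,0,0,0,120,0,0,0,0,0,0,200,0,0,0,0,0,0,255,0,0,0,0,0,0,255,0,0,0,0,0,0,255,0,0,0,0,0,0,255], grip_force=45)

```text
time: 3.1
ee_pos: [0.5817, -0.1952, 0.0667]
orientation: [[0.737, 0.676, -0.0], [0.676, -0.737, 0.0], [-0.0, -0.0, -1.0]]
wrist_force: [-0.6, 0.2, 0.2]
gripper_width: 0.428
gripper_force: 0.0
```

```bash
python3 - <<'E'
from h import *
delta([.5822,-.1935,.066],42.6)
E
```

```text
t 3.1 pos [ 0.5817 -0.1952  0.0667] yaw 42.55976923857069 z [-0.  0. -1.] F [-0.5914  0.1631  0.1941] w 0.4284116122709318 j [-0.4113  0.1785  1.8512 -0.      1.1119  0.4167]
shift now [ 0.0015 -0.0009  0.0007] shift at target yaw [ 0.0015 -0.0009  0.0007] rotvec [-0.001   0.0009 -0.0402]
```

>>> apply_moves(steps=[0.001,0,0,0,0,0,255,0,0,0,0,0,0,255,0,0,0,0,0,0,255,0,0,0,0,0,0,255,0,0,0,0,0,0,255,0,0,0,0,0,0,255], grip_force=45)

```text
time: 3.85
ee_pos: [0.5819, -0.1939, 0.0665]
orientation: [[0.737, 0.676, -0.001], [0.676, -0.737, 0.001], [-0.0, -0.002, -1.0]]
wrist_force: [-3.7, 4.3, 3.2]
gripper_width: 0.29
gripper_force: 45.0
```

```bash
python3 - <<'E'
from h import *
delta([.5822,-.1935,.066],42.6); print(robot.observe()["gripper_force"])
E
```

```text
t 3.85 pos [ 0.5819 -0.1939  0.0665] yaw 42.56043644458675 z [-0.0015  0.0013 -1.    ] F [-3.6936  4.3103  3.1683] w 0.289801136028897 j [-0.4095  0.1794  1.8506  0.0006  1.1135  0.4182]
shift now [ 0.0005 -0.0001  0.0005] shift at target yaw [ 0.0005 -0.0001  0.0005] rotvec [-0.1105  0.0128 -0.0396]
44.98284995555878
```

>>> apply_moves(steps=[0,0,-0.01,0,0,0,255,0,0,-0.02,0,0,0,255,0,0,-0.02,0,0,0,255,0,0,0,0,0,-5,255,0,0,0,0,0,-9,255,0,0,0,0,0,-8,255,0,0,0,0,0,-4.7,255,0,0,0,0,0,0,255])

```text
time: 4.85
ee_pos: [0.583, -0.1948, 0.118]
orientation: [[0.355, 0.935, 0.002], [0.935, -0.355, -0.001], [-0.0, 0.002, -1.0]]
wrist_force: [-0.0, -0.4, -7.8]
gripper_width: 0.294
gripper_force: 45.0
```

>>> apply_moves(steps=[0.015,-0.0093,0,0,0,0,255,0.03,-0.0187,0,0,0,0,255,0.03,-0.0187,0,0,0,0,255,0.03,-0.0187,0,0,0,0,255,0.03,-0.0187,0,0,0,0,255,0.03,-0.0187,0,0,0,0,255,0.025,-0.0155,0,0,0,0,255,0.015,-0.0093,0,0,0,0,255,0,0,0,0,0,0,255,0,0,0,0,0,0,255,0,0,0,0,0,0,255])

```text
time: 6.22
ee_pos: [0.5359, 0.0416, 0.1167]
orientation: [[0.355, 0.935, 0.0], [0.935, -0.355, -0.0], [-0.0, 0.0, -1.0]]
wrist_force: [0.2, -0.9, -7.9]
gripper_width: 0.289
gripper_force: 45.0
```

```bash
python3 - <<'E'
from h import *
delta([.5355,.0427,.095],69.3); print(robot.observe()["gripper_force"])
for n in("scene","top"): cv2.imwrite(f"pics/{n}1.png",vision.capture(n)[:,:,::-1])
a=crop("pics/scene1.png",235,140,100,100,4);b=crop("pics/top1.png",260,145,100,100,4)
cv2.imwrite("pics/pre.png",np.hstack([a,b]))
E
```

```text
t 6.225 pos [0.5359 0.0416 0.1167] yaw 69.19518177609578 z [ 0.0001 -0.0003 -1.    ] F [ 0.1912 -0.8536 -7.9283] w 0.2889914608474948 j [-0.0222 -0.0422  1.9921 -0.0003  1.1915  0.341 ]
shift now [ 0.0009 -0.0007  0.0217] shift at target yaw [ 0.0008 -0.0007  0.0217] rotvec [ 0.0127  0.0111 -0.1048]
44.97749447822571
```

View pics/pre.png

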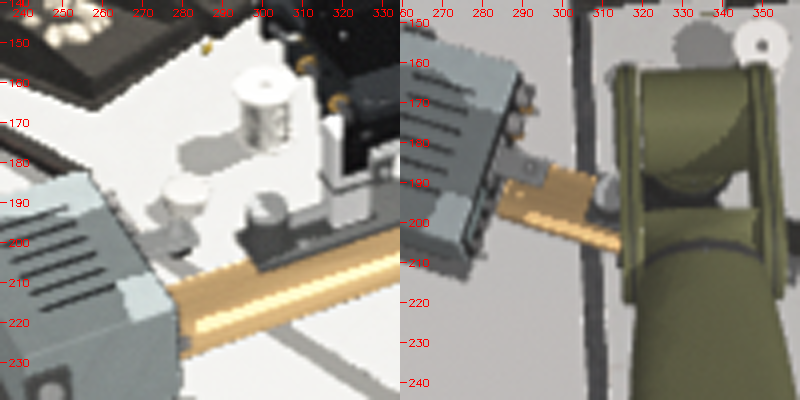

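The jack hangs level over the beam. The saddle disc's centre is at scene (301.3,191.5), and in the top view its left part shows at about (311,193). I'll check it against the expected place.

```bash
python3 - <<'E'
from h import *
z=.048+.1167-.0665
o=robot.observe(); x=o["orientation"][:,0]
e=o["ee_pos"]+.07*x; e[2]=z
print("expected saddle",e,proj("scene",e),proj("top",e)); m=onz("scene",(301.3,191.5),z); print("measured",m)
u=np.array([.3535,.9354]);v=np.array([-.9354,.3535]); d=(m-e)[:2]; print("diff in mount",d@u,d@v)
L=np.array([.5882,.1832]); print("saddle rel. lift, mount axes", (e[:2]-L)@u,(e[:2]-L)@v)
E
```

```text
expected saddle [0.5607 0.1071 0.0982] [[300.9094 191.23  ]] [[312.4136 193.2297]]
measured [0.5589 0.1073 0.0982]
diff in mount -0.0005165283596268646 0.0017539707643199336
saddle rel. lift, mount axes -0.08087667950984784 -0.0011721218368597956
```

>>> apply_moves(steps=[0,0,0.01,0,0,0,255,0,0,0.01,0,0,0,255,0,0,0,0,0,0,255,0.01,0,0,0,0,0,255,0.02,0,0,0,0,0,255,0.02,0,0,0,0,0,255,0.015,0,0,0,0,0,255,0.01,0,0,0,0,0,255,0.005,0,0,0,0,0,255,0,0,0,0,0,0,255,0,0,0,0,0,0,255])

```text
time: 7.7
ee_pos: [0.5638, 0.1168, 0.0965]
orientation: [[0.355, 0.935, -0.0], [0.935, -0.355, -0.0], [-0.0, -0.0, -1.0]]
wrist_force: [0.3, 0.2, -8.3]
gripper_width: 0.294
gripper_force: 45.0
```

```bash
python3 - <<'E'
from h import *
delta([.5882-.07*.3535,.1832-.07*.9354,.0905],69.3)
for n in("scene","top"): cv2.imwrite(f"pics/{n}2.png",vision.capture(n)[:,:,::-1])
a=crop("pics/scene2.png",255,165,57,60,7);b=crop("pics/top2.png",272,165,57,60,7)
cv2.imwrite("pics/near.png",np.hstack([a,b]))
E
```

```text
t 7.7 pos [0.5638 0.1168 0.0965] yaw 69.2371013292482 z [-0.0004 -0.0003 -1.    ] F [ 0.3028  0.152  -8.2622] w 0.29426472488594074 j [ 0.1111  0.0651  1.9206 -0.0002  1.1563  0.4736]
shift now [ 0.0007 -0.0007  0.006 ] shift at target yaw [ 0.0007 -0.0007  0.006 ] rotvec [-0.0141  0.0218 -0.0629]
```

View pics/near.png

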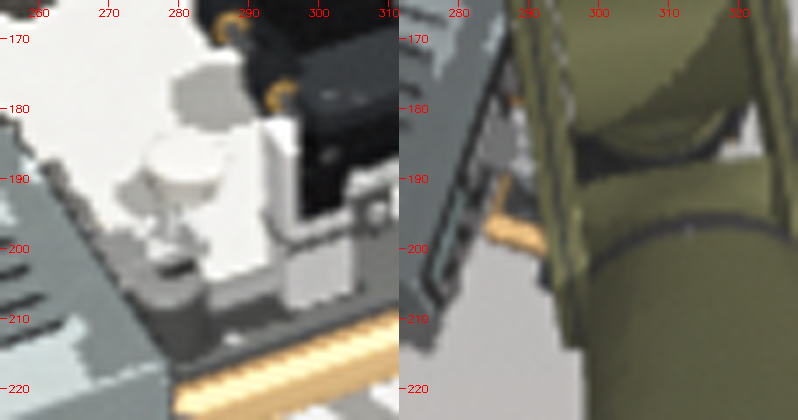

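The saddle sits under the lug, with the pad's dark rim at scene (280,202.5) and the saddle rim spanning about 273.5 to 284. I'll compare with projections.

```bash
python3 - <<'E'
from h import *
o=robot.observe(); x=o["orientation"][:,0]; s=o["ee_pos"]+.07*x; s[2]=.048+o["ee_pos"][2]-.0665
t=np.linspace(0,2*np.pi,60,endpoint=False)
def circ(c,r): return proj("scene",np.c_[c[0]+r*np.cos(t),c[1]+r*np.sin(t),np.full(60,c[2])])
for n,c,r in(("saddle",s,.017),("pad bottom",(.5882,.1832,.084),.012)):
    p=circ(c,r); print(n,c,"u",p[:,0].min(),p[:,0].max(),"v",p[:,1].min(),p[:,1].max())
E
```

```text
saddle [0.5887 0.1822 0.0781] u 272.50901042560764 283.42079171867755 v 200.17184932861 207.3897945851338
pad bottom (0.5882, 0.1832, 0.084) u 273.87734406142073 281.6055293345077 v 200.0242667198939 205.12065882241876
```

>>> apply_moves(steps=[0,0,0.002,0,0,0,255,0,0,0.002,0,0,0,255,0,0,0.001,0,0,0,255,0,0,0,0,0,0,255,0,0,0,0,0,0,255])

```text
time: 8.43
ee_pos: [0.564, 0.1172, 0.0917]
orientation: [[0.354, 0.935, 0.0], [0.935, -0.354, 0.0], [0.0, 0.0, -1.0]]
wrist_force: [0.2, -0.7, -7.8]
gripper_width: 0.291
gripper_force: 45.0
```

>>> apply_moves(steps=[0,0,0.001,0,0,0,255,0,0,0.0005,0,0,0,255,0,0,0,0,0,0,255,0,0,0,0,0,0,255])

```text
time: 8.93
ee_pos: [0.5641, 0.1173, 0.0904]
orientation: [[0.354, 0.935, 0.0], [0.935, -0.354, 0.0], [0.0, 0.0, -1.0]]
wrist_force: [0.5, -0.3, -6.5]
gripper_width: 0.289
gripper_force: 45.0
```

Contact is just starting, so I'll go a little lower and then open gently.

>>> apply_moves(steps=[0,0,0.0005,0,0,0,255,0,0,0.0005,0,0,0,255,0,0,0,0,0,0,255])

```text
time: 9.3
ee_pos: [0.5641, 0.1172, 0.0904]
orientation: [[0.354, 0.935, 0.0], [0.935, -0.354, 0.0], [0.0, 0.0, -1.0]]
wrist_force: [-4.2, -0.7, 4.5]
gripper_width: 0.295
gripper_force: 45.0
```

>>> apply_moves(steps=[0,0,-0.0005,0,0,0,200,0,0,0,0,0,0,120,0,0,0,0,0,0,60,0,0,0,0,0,0,60,0,0,0,0,0,0,60,0,0,0,0,0,0,60])

```text
time: 10.05
ee_pos: [0.5641, 0.1172, 0.0896]
orientation: [[0.354, 0.935, 0.0], [0.935, -0.354, -0.0], [0.0, 0.0, -1.0]]
wrist_force: [0.2, -0.1, 0.1]
gripper_width: 0.741
gripper_force: 0.0
```

>>> apply_moves(steps=[0,0,-0.02,0,0,0,60,0,0,-0.03,0,0,0,60,0,0,-0.03,0,0,0,60,0,0,-0.03,0,0,0,60,-0.03,0,0,0,0,0,255,-0.04,0,0,0,0,0,255,-0.026,0,0,0,0,0,255,0,0,0,0,0,0,255,0,0,0,0,0,0,255,0,0,0,0,0,0,255,0,0,0,0,0,0,255,0,0,0,0,0,0,255], grip_force=10)

```text
time: 11.55
ee_pos: [0.5301, 0.0278, 0.1995]
orientation: [[0.353, 0.935, -0.0], [0.935, -0.353, 0.0], [-0.0, -0.0, -1.0]]
wrist_force: [-0.5, 0.7, 0.3]
gripper_width: 0.016
gripper_force: 0.0
```

```bash
python3 - <<'E'
from h import *
u=np.array([.354,.935]); J=np.array([.5641,.1172])
delta([*(J-.096*u),.135],69.25); print(robot.observe()["gripper_width"])
for n in("scene","top"): cv2.imwrite(f"pics/{n}3.png",vision.capture(n)[:,:,::-1])
a=crop("pics/scene3.png",258,130,90,100,5);b=crop("pics/top3.png",280,150,60,100,5)
cv2.imwrite("pics/placed.png",np.hstack([a,b]))
g=lambda x,y,z:[*(J+x*u+y*np.array([-u[1],u[0]])),z+.024]
print("mast top",proj("scene",g(0,0,.105)),"pad",proj("scene",g(-.1002,0,.1001)),"saddle",proj("scene",g(.07,0,.048)),proj("top",g(.07,0,.048)),"base corners",proj("scene",g(-.12,.025,.0)),proj("scene",g(.09,.025,.0)))
E
```

```text
t 11.55 pos [0.5301 0.0278 0.1995] yaw 69.30215853300513 z [-0.0003  0.0001 -1.    ] F [-0.5189  0.6507  0.2612] w 0.016331736802421427 j [-0.0487 -0.1318  1.9307  0.      1.3429  0.3125]
shift now [-0.0004  0.0002  0.0645] shift at target yaw [-0.0004  0.0002  0.0645] rotvec [-0.0149  0.002   0.0522]
0.016331736802421427
mast top [[297.6873 184.6731]] pad [[326.1538 176.8318]] saddle [[277.9195 205.2558]] [[292.277  188.6508]] base corners [[334.4874 203.1903]] [[276.0768 223.2875]]
```

View pics/placed.png

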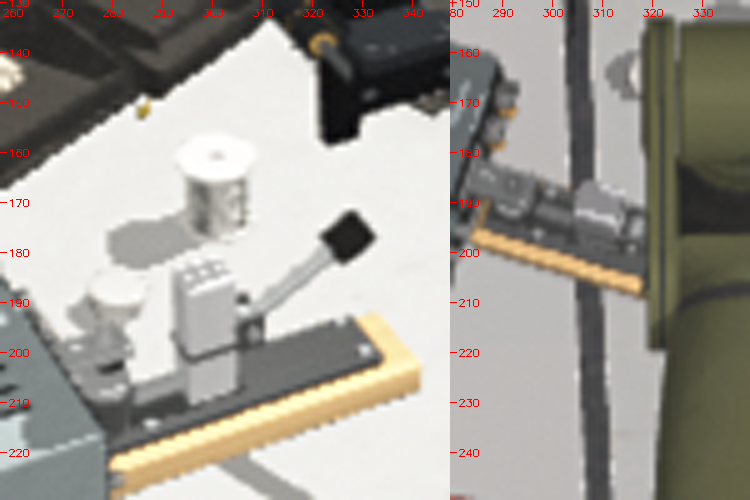

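The jack stands straight on the beam with the saddle under the pad. The handle pad is at scene (327,177), within 1 px of prediction, and the fingertips are above it at about (325,157). I'll come down close and then press along the pad's arc.

>>> apply_moves(steps=[0,0,0.02,0,0,0,255,0,0,0.03,0,0,0,255,0,0,0.0155,0,0,0,255,0,0,0,0,0,0,255,-0.002,0,0.006,0,0,0,255,-0.002,0,0.006,0,0,0,255,-0.002,0,0.004,0,0,0,255,-0.0025,0,0.0035,0,0,0,255,0,0,0,0,0,0,255])

```text
time: 12.78
ee_pos: [0.5273, 0.0194, 0.1147]
orientation: [[0.354, 0.935, 0.001], [0.935, -0.354, 0.0], [0.001, 0.001, -1.0]]
wrist_force: [2.3, -0.1, 1.8]
gripper_width: 0.007
gripper_force: 1.0
```

```bash
cat >> h.py <<'E'
def jk():
    o=robot.observe(); u=np.array([.354,.935]); d=o["ee_pos"][:2]-[.5641,.1172]
    print("t",o["time"],"jack x",d@u,"y",d@[-u[1],u[0]],"z",o["ee_pos"][2],"F",o["wrist_force"])
E
python3 -c "
from h import *
jk()"
```

```text
t 12.775 jack x -0.10449073473277713 y -0.0001887944807221992 z 0.11474595502510267 F [ 2.3477 -0.1269  1.8086]
```

>>> apply_moves(steps=[-0.0015,0,0.004,0,0,0,255,-0.0015,0,0.004,0,0,0,255,-0.0015,0,0.004,0,0,0,255,-0.0015,0,0.004,0,0,0,255,-0.001,0,0.004,0,0,0,255,-0.001,0,0.004,0,0,0,255,0,0,0.002,0,0,0,255,0,0,0,0,0,0,255])

```text
time: 13.78
ee_pos: [0.5246, 0.0124, 0.0888]
orientation: [[0.354, 0.935, 0.001], [0.935, -0.354, 0.001], [0.001, 0.001, -1.0]]
wrist_force: [2.6, 4.8, 5.7]
gripper_width: 0.003
gripper_force: 2.9
```

```bash
python3 -c "
from h import *
jk()"
```

```text
t 13.775 jack x -0.11200283476336535 y -0.0001617424418615306 z 0.08883171384764835 F [2.5541 4.7504 5.6551]
```

>>> apply_moves(steps=[0.0005,0,0.001,0,0,0,255,0,0,0.002,0,0,0,255,0,0,0.002,0,0,0,255,0,0,0,0,0,0,255,0,0,0,0,0,0,255])

```text
time: 14.4
ee_pos: [0.5245, 0.0122, 0.0842]
orientation: [[0.354, 0.935, 0.0], [0.935, -0.354, -0.001], [-0.0, 0.0, -1.0]]
wrist_force: [0.9, 1.4, 7.7]
gripper_width: 0.005
gripper_force: 3.7
```

```bash
python3 -c "
from h import *
jk()"
```

```text
t 14.4 jack x -0.11222226654744015 y -0.0001962547310641852 z 0.08420324704034249 F [0.8777 1.3648 7.6812]
```

>>> apply_moves(steps=[0,0,0.001,0,0,0,255,0,0,0.0005,0,0,0,255,0,0,0,0,0,0,255,0,0,0,0,0,0,255])

```text
time: 14.9
ee_pos: [0.5246, 0.0121, 0.0838]
orientation: [[0.354, 0.935, -0.0], [0.935, -0.354, -0.001], [-0.001, 0.0, -1.0]]
wrist_force: [-1.8, 0.6, 14.1]
gripper_width: 0.003
gripper_force: 6.6
```

>>> apply_moves(steps=[0,0,0.0005,0,0,0,255,0,0,0,0,0,0,255,0,0,0,0,0,0,255])

```text
time: 15.28
ee_pos: [0.5247, 0.0121, 0.0837]
orientation: [[0.354, 0.935, -0.0], [0.935, -0.354, -0.001], [-0.001, 0.0, -1.0]]
wrist_force: [-3.8, 1.6, 15.8]
gripper_width: 0.005
gripper_force: 7.6
```

```bash
python3 - <<'E'
from h import *
jk()
cv2.imwrite("pics/scene4.png",vision.capture("scene")[:,:,::-1])
a=crop("pics/scene4.png",215,165,132,90,6)
cv2.imwrite("pics/final.png",a)
M=np.array([.5882,.1832]);u=np.array([.3535,.9354]);v=np.array([-u[1],u[0]])
for y in(.088,-.088):
  for th in(0,.11):
    x,z=36-145,114-88; X=145+x*np.cos(th)+z*np.sin(th); Z=88-x*np.sin(th)+z*np.cos(th)
    print(y,th,proj("scene",[*(M+X/1000*u+y*v),Z/1000]))
E
```

```text
t 15.275 jack x -0.11223525361581221 y -0.00033016677017340786 z 0.08372095774530468 F [-3.8152  1.5966 15.8355]
0.088 0 [[278.0093 216.3098]]
0.088 0.11 [[276.6801 213.6991]]
-0.088 0 [[255.6477 182.5415]]
-0.088 0.11 [[254.288  179.9344]]
```

View pics/final.png

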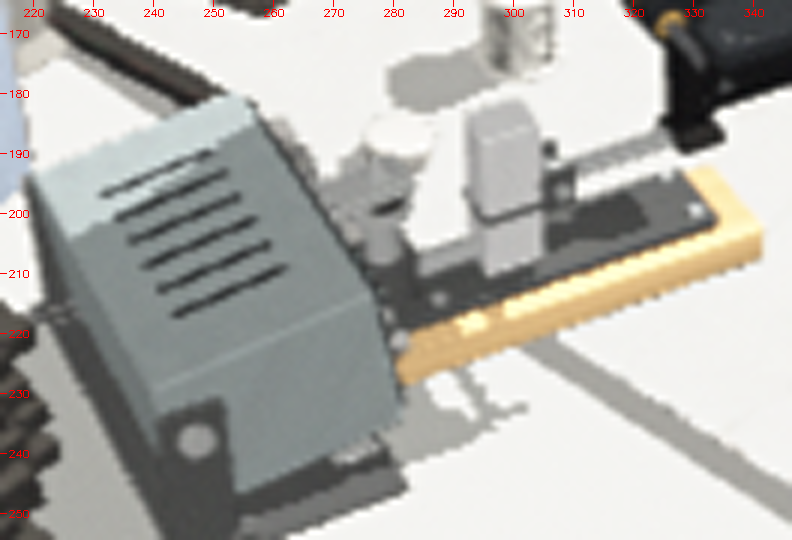

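The handle is level under the fingertips at scene (330,188). The saddle column is extended under the pad at (279,202). The instrument's front corner is at (277,213), which matches a tilt of 0.11, and the jack is upright on the beam. I'm handing it in.

```bash
python3 -c "
from cell import finish_job
print(finish_job())"
```

```text
the job is handed in; nothing more can be done
None
```

The jack is on the beam with its saddle under the lift pad, and the arm is still holding the handle fully down with about 16 N, so the instrument's front is raised by about 0.11 rad; handed in at 15.3 s.

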